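Load and clamp an amplifier module in a drop-front test fixture

TASK

Get the module in the test fixture ready for test: pull the fixture's front guard right down, push the module back until it sits square against the rear stop, and turn the T-handle clockwise until you feel it clamp the module firmly. Then push the guard up again until it is fully shut, and leave the other things on the bench where they are.

Things in the scene. Friction and masses are not known exactly. Their poses are not given: they have to be found in the camera images.
- fixture: Grey steel bench fixture, fixed, place and yaw vary. Origin on the bench under the middle of its front face; the front looks to the robot's left (about +y); x points to its back, y to its left as seen from its front looking in, z up. Base block 150 (x) x 130 x 60 mm high; its top is the floor of an open-topped channel along x (0 to 120), 66 mm wide between 8 mm walls that rise to 105 mm above the bench, shut at the front by the guard.
- stop (a point): Middle of the front face of the rear stop, the 45 mm high steel plate (fixture x = 120, top 105 mm above the bench) that closes the channel at the back; this point is on the channel floor, 60 mm above the bench.
- bridge (a point): Top centre of the steel bridge across the back part of the channel, 127 mm above the bench, at fixture x = 105, y = 0; 26 mm along x, 108 mm along y, 12 mm thick. It carries the vertical clamp screw; a brass nut 24 mm across rises 8 mm above this point.
- guard (a joint): The guard: aluminium drop door, 8 mm thick, hinged at its lower edge on the fixture's front. 0 = upright, shut; 1.5 rad = fully down, nearly level, sticking out in front (fixture -x), its underside about 55 mm above the bench. Stiff hinge: stays at any angle, takes 2 to 4 N at the lip to move. May start ajar by up to 0.12. No latch.
- guard_hinge (a point): Middle of the guard's hinge line, at fixture x = -6, 60 mm above the bench. Turns with the guard: its z points along the middle of the leaf from hinge to lip, its x square to the leaf, into the fixture when shut. The leaf is 120 mm wide up to 52 mm from the hinge, then a 40 mm wide tab up to 102 mm from it.
- guard_lip (a point): Middle of the guard's free edge, 102 mm from the hinge, in the middle of the 8 mm thickness; with the guard shut it stands 162 mm above the bench, 57 mm higher than the channel walls, so that a fingertip fits behind it from above.
- module: The module to be tested: plain cast aluminium box, 80 (x) x 60 (y) x 35 mm high, 0.2 to 0.4 kg, loose, standing on the channel floor (origin: centre of its underside, x along its length). At the start it stands 24 to 36 mm short of the rear stop. Home against the stop its origin is at fixture x = 80.
- t_handle (a joint): Turn of the clamp's T-handle, clockwise from above; 0 = backed off, 2.0 rad = end; starts at 0 to 0.25. It turns in place and lowers the foot 6 mm per rad. The sprung foot meets a module that is home at about 0.7 rad; then its force grows 15 N per rad (5 N at about 1.03, 18 N at the end). Turning takes 0.15 N m, up to 0.27 when clamping. It stays where left.
- t_handle_grip (a point): Centre of the T-handle's cross bar, 168 mm above the bench on the screw's axis. The steel bar is 70 mm long, 12 mm wide, 16 mm high; the point turns with it: the bar lies along its y (along the fixture's y at 0 rad).
- clamp_foot: Black rubber foot of the clamp screw, a disc 14 mm across and 8 mm high, under the bridge; origin at the centre of its underside. It stands about 4 mm above the top of a module below it when backed off.
- spare_module: Another module just like the first, standing on the bench behind the fixture. To be left alone.
- solder_spool: White spool, 56 mm across, 30 mm high, beside the fixture, on the side away from the robot. To be left alone.
- flux_jar: Small amber jar, 44 mm across, 50 mm high, beside the fixture, on the robot's side. To be left alone.
- mint_tin: Flat steel tin, 95 x 60 x 21 mm, on the bench to the right. To be left alone.
- screwdriver: Screwdriver, 170 mm long, lying on the bench to the left. To be left alone.

How it is judged:
By the outcome, as a careful person would: the job done as asked, in the order asked, and still so for the second after the job is handed in, with the robot touching nothing.
It also fails if it takes over 64 s, if anything falls off the work surface, if the arm or the gripper's body presses on something with over 40 N, if the wrist force passes 120 N, or if a joint passes its speed limit or range.

ROBOT

A 6-joint arm with a two-finger parallel gripper is mounted at the origin on the work surface. World frame = base frame: x ahead of the robot, y to its left, z up, the work surface at z = 0. Lengths are in mm, angles in rad, forces in N, time in s.
With the tool pointing down it reaches from about 350 to 775 mm from the base axis. Payload 7.3 kg.
Tool frame: the origin (TCP) lies at the very end of the fingers, on their centre line; the grasp point (between the pads) lies 19 mm behind it; x points along the fingers, y is the direction in which the jaws open and shut, and the axes are right-handed (so a half turn about x gives the same grasp; the last joint's range is limited). The gripper opens to 92 mm and grips with 3 to 60 N. Pads are 19 mm wide; open, the fingers measure 130 mm over their backs; the gripper's body (75 mm by 190 mm) begins 47 mm behind the grasp point.
Start: joints at [-1.419, 0.342, 1.524, -0, 1.275, -0.146], TCP at [154.067, -501.905, 226.741] pointing down, gripper open.
Joint ranges: [-2.53, 2.53], [-0.77, 2.02], [0.04, 2.7], [-1, 4.14], [0.28, 2.66], [-3.11, 3.11]. Speed limits (rad/s): [2.57, 2.57, 3.14, 3.14, 3.14, 3.14].

INTERFACE

Orientations are given as [roll, pitch, yaw] about the fixed x, y, z axes, in that order (R = Rz(yaw) Ry(pitch) Rx(roll)).
In Python, from plant import bot gives the robot as it stands.
- The arm moves only by the tool step_arm, never from a script. Its argument "targets" is a list that holds one entry, the list of rows, each a list of 4 numbers: the shift along the tool's x, y, z in m, then the turn about the tool's x in degrees. A call has exactly 5 rows; each row is the pose to reach, as a shift and turn from the pose measured when the call began, along the tool's axes at that moment; what a row does not reach only later rows make up. A row lasts 1/12 s, in which the tool goes at most 41.7 mm and 7.16 degrees, less where a joint would pass 70% of its speed; a pose out of reach is approached as far as the arm can. A call with a gripper value outside its range is refused whole. "jaw" is the closure, from 0 (fully open) to 1 (shut), set as the call begins (left out, the last holds). The fingers move at their own pace and stop on an object; the grip force is fixed at half the most. Time passes only in rows, so rows that repeat a pose let the fingers close, or fill a call up. It gives the time, the measured TCP pose, the force and the opening at its end, in the units of the state.
- bot.get_obs(): the state, without advancing time (a new reading comes with each control period).
- bot.capture(name): name is "scene" or "top" or "wrist"; returns a dict with "color" (400x640x3 uint8, red, green, blue), "depth" (400x640 float32, mm along the optical axis (not along the pixel's ray), 0 where there is no reading), "fov_y" (degrees; the focal length in pixels is half the picture's height over the tangent of half this angle, whatever the lens; pixels are square), "cx", "cy" (the principal point, pixels), "dist_coeffs" ([k1, k2, p1, p2, k3] as OpenCV has them; the pictures are not rectified), "rvec" (rotation vector, rad) and "tvec" (3), from world to camera coordinates, as OpenCV has them. Camera axes: x right, y down, z forward; pixel columns grow to the right and rows downward; lengths in mm; the calibration is good to about 2 mm. A picture is of the moment at which its call begins.
- bot.close_job(): hands the job in, once; it reports no verdict.
The state is a dict: "time": time; "joint_positions": joint angles; "dq": joint speeds; "tau": joint torques, N m; "tool_pos": TCP position; "tcp_rot": TCP orientation; "contact_force": force on the tool from outside, world axes, zero at the start; "moment": the same for the moment, N m; "grip_width": finger opening in mm.
Only numpy, scipy, OpenCV 4.12 (cv2) and the standard library are available. Lean on these libraries where they do the work, as an engineer would, in place of code of your own. Each camera call takes 0.05 s, during which the arm holds its last target. There are 200 camera calls.

## Working session

There is one attempt and no reset: what is moved stays moved. The work goes in short steps, Python scripts to look and compute and a tool call to move; the robot and the scene stay as the last step left them, time stands still between calls to the robot, and variables do not carry over. Pictures are saved under pics/ and viewed, about 8 in all and at most 12, crops included, and the job is handed in when it is done.

Besides the shell and the picture viewer there is one more tool, called after "Request:" as name(argument=value, ...) on one line, values as JSON. step_arm: Moves the arm, as the interface text tells. Its arguments: {"type":"object","properties":{"targets":{"type":"array","items":{"type":"array","items":{"type":"array","items":{"type":"number"}}}},"jaw":{"type":"number"}},"required":["targets"]}

```bash
mkdir -p pics; ls; cat > h.py <<'E'
import numpy as np, cv2
from plant import bot
from scipy.spatial.transform import Rotation as R
def cam(n):
    c=bot.capture(n); h=c['color'].shape[0]
    f=h/2/np.tan(np.radians(c['fov_y'])/2)
    c['K']=np.array([[f,0,c['cx']],[0,f,c['cy']],[0,0,1]]); c['D']=np.array(c['dist_coeffs'],float)
    c['R']=cv2.Rodrigues(np.array(c['rvec'],float))[0]; c['t']=np.array(c['tvec'],float).ravel(); return c
def save(c,n): cv2.imwrite('pics/'+n,c['color'][:,:,::-1])
def rays(c,uv):
    uv=np.array(uv,float).reshape(-1,1,2); n=cv2.undistortPoints(uv,c['K'],c['D']).reshape(-1,2)
    return np.c_[n,np.ones(len(n))]
def onz(c,uv,z):
    d=rays(c,uv)@c['R']; o=-c['R'].T@c['t']; return o+d*((z-o[2])/d[:,2])[:,None]
def bydepth(c,uv):
    r=rays(c,uv); dep=np.array([c['depth'][int(round(v)),int(round(u))] for u,v in uv])
    return (r*dep[:,None]-c['t'])@c['R']
def cloud(c):
    v,u=np.nonzero(c['depth']>0); p=(rays(c,np.c_[u,v])*c['depth'][v,u][:,None]-c['t'])@c['R']
    return u,v,p
def proj(c,P): return cv2.projectPoints(np.array(P,float).reshape(-1,3),c['R'],c['t'],c['K'],c['D'])[0].reshape(-1,2)
E
python3 - <<'E'
from h import *
for n in('scene','top'):
    c=cam(n); save(c,n+'0.png'); print(n,-c['R'].T@c['t'],c['R'][2],(c['depth']>0).mean())
o=bot.get_obs(); print(o)
print(R.from_euler('xyz',o['tcp_rot']).as_matrix().round(3))
E
```

```text
pics
scene [1025.79283984 -446.24059308 1081.88742031] [-0.40487375  0.38415504 -0.8297603 ] 0.99569921875
top [ 408.01405696    9.09070579 1385.45029286] [ 0.12782835 -0.02536902 -0.9914718 ] 0.996171875
{'time': 0.1, 'joint_positions': array([-1.41899624e+00,  3.42622967e-01,  1.52491461e+00,  2.44624331e-05,
        1.27540249e+00, -1.45974442e-01]), 'dq': array([ 0.00226148, -0.00432043, -0.00280672,  0.00055431, -0.00101867,
       -0.00032781]), 'tau': array([ 2.30572623e-03, -4.32002306e+01, -2.44694424e+01,  7.19698844e-02,
        5.25782711e-02, -5.15541547e-05]), 'tool_pos': array([ 154.01780989, -501.52330515,  226.1324763 ]), 'tcp_rot': array([-1.73413071,  1.56944871,  1.70522934]), 'contact_force': array([ 0.00810662,  0.27941838, -0.35905366]), 'moment': array([-0.0133343 , -0.00593825, -0.01560569]), 'grip_width': 91.66771117086749}
[[-0.     0.293 -0.956]
 [ 0.001 -0.956 -0.293]
 [-1.    -0.001 -0.   ]]
```

View pics/top0.png

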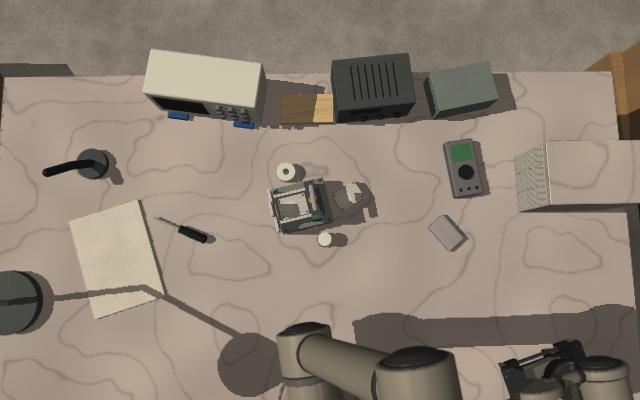

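View pics/scene0.png

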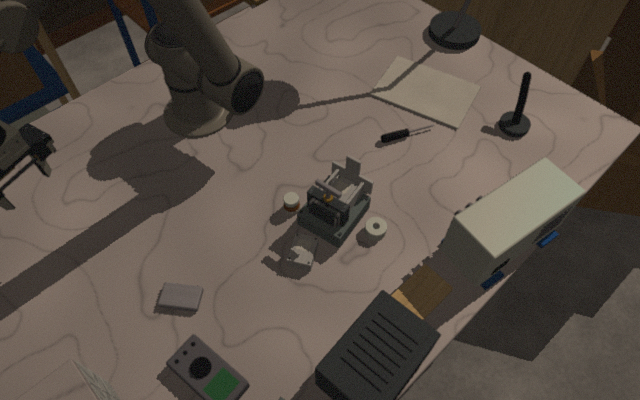

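Top view: fixture at about px (300,205), front to the left; spool (286,172), jar (324,240), spare module (350,197). Next I'll measure the fixture from depth.

```bash
python3 - <<'E'
from h import *
c=cam('top'); print(onz(c,[(300,205)],100), onz(c,[(324,240)],50),onz(c,[(286,172)],30))
u,v,p=cloud(c)
m=(u>255)&(u<390)&(v>160)&(v<255)
s=cam('scene'); us,vs,ps=cloud(s); 
for nm,P in(('top',p[m]),('scene',ps[(us>260)&(us<400)&(vs>140)&(vs<280)])):
    for a,b in((22,34),(36,48),(52,66),(85,99),(99,110),(121,131),(131,140),(150,166),(166,182)):
        q=P[(P[:,2]>a)&(P[:,2]<b)]
        if len(q)>3:
            r=cv2.minAreaRect(q[:,:2].astype(np.float32)); print(nm,a,b,len(q),q.mean(0).round(),np.round(r[0]),np.round(r[1]),round(r[2],1))
a=cv2.resize(c['color'][150:260,250:390],None,fx=5.6,fy=5.2,interpolation=cv2.INTER_CUBIC)
cv2.imwrite('pics/topcrop.png',a[:,:,::-1])
E
```

```text
[[553.48820233  41.74792768 100.        ]] [[457.7801257  -23.80464604  50.        ]] [[659.6186077   83.26908679  30.        ]]
top 22 34 541 [616. -11.  30.] [557.   5.] [266. 206.] 72.9
top 36 48 230 [548. -68.  40.] [516. -42.] [102. 248.] 37.8
top 52 66 954 [550.  30.  59.] [529.  31.] [190. 152.] 12.9
top 85 99 681 [551.  62.  94.] [558.  48.] [113. 133.] 12.6
top 99 110 373 [555.  48. 104.] [554.  51.] [119. 141.] 12.1
top 121 131 226 [560.   9. 126.] [554.  54.] [109. 121.] 12.9
top 131 140 31 [563.  25. 134.] [561.  55.] [121.  84.] 88.0
top 150 166 50 [540. 117. 160.] [540. 117.] [39.  8.] 13.1
top 166 182 121 [564.   7. 175.] [564.   7.] [68. 12.] 9.5
scene 22 34 717 [618.   3.  29.] [605.   1.] [256. 190.] 51.9
scene 36 48 564 [581. -64.  39.] [596.   4.] [247. 202.] 51.7
scene 52 66 1066 [581.  12.  60.] [533.  31.] [191. 158.] 12.4
scene 85 99 694 [559.  63.  94.] [560.  49.] [118. 140.] 13.9
scene 99 110 529 [563.  49. 105.] [558.  50.] [119. 143.] 13.0
scene 121 131 421 [569.  15. 127.] [556.  53.] [108. 128.] 14.3
scene 131 140 101 [562.  41. 135.] [550.  45.] [ 97. 137.] 29.1
scene 150 166 117 [552.  84. 159.] [562.  61.] [ 65. 124.] 7.7
scene 166 182 177 [570.   4. 175.] [569.   6.] [69. 14.] 8.8
```

View pics/topcrop.png

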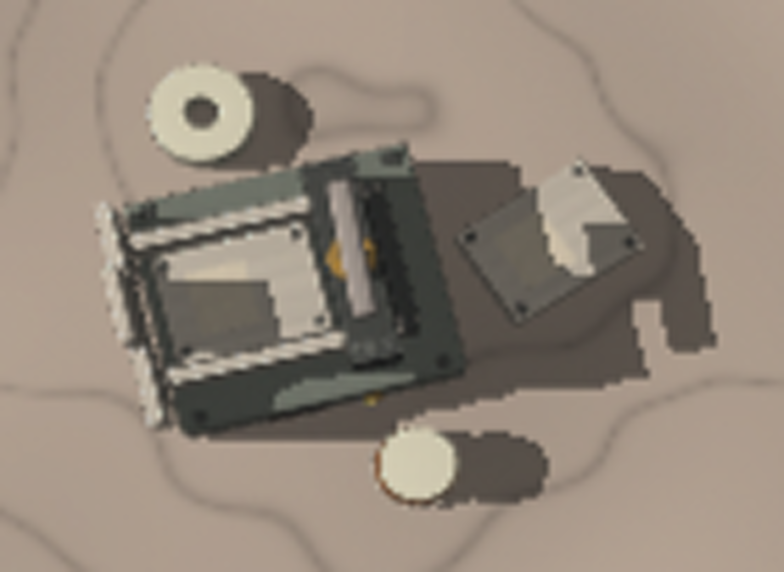

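Crop: fixture front to the left (lip at crop px ~(115,280)), the T-handle bar at ~(350,245), and the module is in the channel. In the world frame, the handle is at (566,6), the lip at (540,117) and the yaw is about -77°. That puts the origin near (542,108). Sizes and heights match the spec. I'm moving over the fixture now.

Request:
step_arm(targets=[[[-0.015,-0.026,-0.032,0],[-0.03,-0.052,-0.064,0],[-0.045,-0.078,-0.096,0],[-0.06,-0.104,-0.128,0],[-0.075,-0.13,-0.16,0]]])

```text
time: 0.62
tool_pos: [263.5, -337.4, 298.1]
tcp_rot: [-1.727, 1.57, 1.711]
contact_force: [1.8, -0.0, 0.3]
grip_width: 91.5
```

Request:
step_arm(targets=[[[0,-0.026,-0.032,0],[0,-0.052,-0.064,0],[0,-0.078,-0.096,0],[0,-0.104,-0.128,0],[0,-0.13,-0.16,0]]])

```text
time: 1.03
tool_pos: [379.0, -164.3, 298.5]
tcp_rot: [-2.092, 1.57, 1.346]
contact_force: [1.2, -0.9, 0.7]
grip_width: 91.7
```

Request:
step_arm(targets=[[[0,-0.026,-0.032,0],[0,-0.052,-0.064,0],[0,-0.078,-0.096,0],[0,-0.104,-0.128,0],[0,-0.13,-0.16,0]]])

```text
time: 1.45
tool_pos: [494.7, 9.0, 298.7]
tcp_rot: [-2.321, 1.57, 1.118]
contact_force: [1.2, 0.3, -0.6]
grip_width: 91.9
```

Request:
step_arm(targets=[[[0,-0.005,-0.01,-7],[0,-0.01,-0.02,-14],[0,-0.015,-0.03,-21],[0,-0.02,-0.04,-28],[0,-0.025,-0.05,-35]]])

```text
time: 1.87
tool_pos: [535.4, 48.1, 298.4]
tcp_rot: [-2.015, 1.57, 2.041]
contact_force: [0.7, -0.0, -0.1]
grip_width: 91.8
```

Request:
step_arm(targets=[[[0,0,0,-7],[0,0,0,-14],[0,0,0,-21],[0,0,0,-28],[0,0,0,-35]]])

```text
time: 2.28
tool_pos: [535.3, 48.2, 298.1]
tcp_rot: [-2.24, 1.569, 2.434]
contact_force: [-0.2, -1.3, 0.1]
grip_width: 91.8
```

Request:
step_arm(targets=[[[0,0,0,-7],[0,0,0,-14],[0,0,0,-16],[0,0,0,-16],[0,0,0,-16]]], jaw=1)

```text
time: 2.7
tool_pos: [535.2, 48.2, 298.0]
tcp_rot: [-2.38, 1.569, 2.571]
contact_force: [-0.1, 0.7, 0.0]
grip_width: 63.0
```

```bash
cat >> h.py <<'E'
O=np.array([542.4,108.3,0]); YAW=np.radians(-77)
def F():
    c,s=np.cos(YAW),np.sin(YAW); return np.array([[c,-s,0],[s,c,0],[0,0,1.]])
def tofix(P): return (np.asarray(P)-O)@F()
def toworld(P): return O+np.asarray(P,float)@F().T
def delta(target_fix):
    "tool-axis shift (m) to a target in fixture coordinates"
    o=bot.get_obs(); Rt=R.from_euler('xyz',o['tcp_rot']).as_matrix()
    d=toworld(target_fix)-o['tool_pos']
    print('tool in fix',tofix(o['tool_pos']).round(1),'phi_y-13',(np.degrees(np.arctan2(Rt[1,1],Rt[0,1]))-90-np.degrees(YAW)).round(1),'F(fix)',(o['contact_force']@F()).round(1),'w',round(o['grip_width'],1),'t',o['time'],'q6',o['joint_positions'][5].round(2))
    return (d@Rt/1000).round(4)
E
python3 - <<'E'
from h import *
c=cam('wrist'); save(c,'wrist1.png'); print(-c['R'].T@c['t'],c['R'][2]); print(delta([16,0,200]))
u,v,p=cloud(c); q=tofix(p); near=(np.abs(q[:,0]-50)<130)&(np.abs(q[:,1])<110)
for a,b in((55,65),(88,98),(99,110),(121,130),(150,166),(168,182)):
    k=near&(q[:,2]>a)&(q[:,2]<b)
    if k.sum()>5:
        r=cv2.minAreaRect(q[k][:,:2].astype(np.float32)); print(a,b,k.sum(),q[k].mean(0).round(1),np.percentile(q[k],[2,98],axis=0).round(1).tolist(),np.round(r[1]),round(r[2],1))
E
```

```text
[515.98298282 129.74746625 457.51522639] [ 0.07217994 -0.29841494 -0.95170299]
tool in fix [ 56.9 -20.5 298. ] phi_y-13 0.7 F(fix) [ 0.4 -0.7 -0.2] w 59.1 t 2.75 q6 -0.29
[ 0.098   0.021  -0.0406]
55 65 2718 [55.  -6.5 61.4] [[-0.2, -61.8, 59.4], [127.6, 66.2, 63.8]] [130. 161.] 89.9
88 98 2992 [45.7  2.8 96.2] [[7.8, -27.3, 91.2], [86.7, 35.5, 97.8]] [114. 107.] 2.8
99 110 1186 [ 47.3   2.6 105.9] [[-0.9, -39.8, 100.1], [94.2, 45.3, 108.0]] [135. 106.] 8.3
121 130 1476 [101.2   2.8 127.9] [[91.1, -49.5, 121.9], [115.4, 54.6, 129.7]] [ 26. 108.] 0.0
150 166 412 [ 11.    2.5 162.5] [[-12.6, -20.4, 153.2], [100.2, 22.7, 165.4]] [114.  67.] 1.8
168 182 817 [102.3   2.1 175.9] [[96.7, -30.6, 168.8], [109.6, 35.2, 178.4]] [69. 12.] 86.2
```

View pics/wrist1.png

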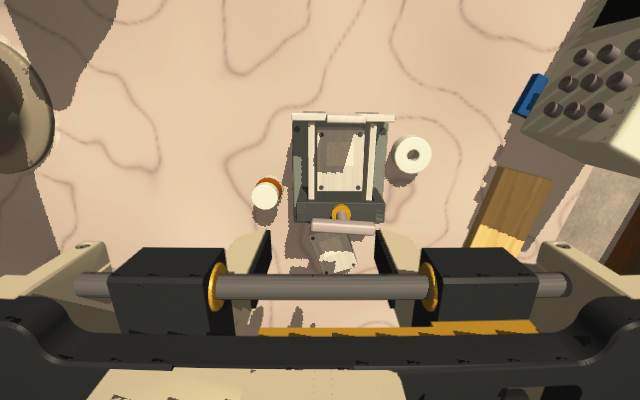

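Wrist view: channel at px (340,160), module inside it, lip at (345,118), handle bar at (343,228), all clear. Depth shifts my fixture origin by about 2 mm, so I use O=(544.2,110.2). The handle is at about 0.06 rad. Next I lower the closed fingers behind the lip.

Request:
step_arm(targets=[[[0.02,0.008,-0.012,0],[0.04,0.016,-0.024,0],[0.06,0.022,-0.036,0],[0.08,0.022,-0.038,-0.5],[0.1,0.022,-0.038,-0.7]]], jaw=1)

```text
time: 3.17
tool_pos: [547.4, 91.4, 197.0]
tcp_rot: [-2.495, 1.569, 2.469]
contact_force: [-0.3, -0.9, -0.4]
grip_width: 25.3
```

Request:
step_arm(targets=[[[0.015,0,0,0],[0.03,0,0,0],[0.045,0,0,0],[0.06,0,0,0],[0.06,0,0,0]]])

```text
time: 3.58
tool_pos: [545.6, 91.4, 134.1]
tcp_rot: [-1.949, 1.564, 3.013]
contact_force: [-0.4, -0.2, -0.7]
grip_width: 0.3
```

```bash
sed -i 's/542.4,108.3/544.2,110.2/' h.py; python3 - <<'E'
from h import *
print(delta([18,0,140]))
c=cam('scene'); save(c,'s2.png'); a=cv2.resize(c['color'][110:270,240:440],None,fx=3.5,fy=3.5); cv2.imwrite('pics/s2c.png',a[:,:,::-1])
E
```

```text
tool in fix [ 18.6  -2.9 134.1] phi_y-13 1.3 F(fix) [ 0.1 -0.4 -0.7] w 0.3 t 3.5833 q6 -0.22
[-0.0059  0.0029 -0.0006]
```

View pics/s2c.png

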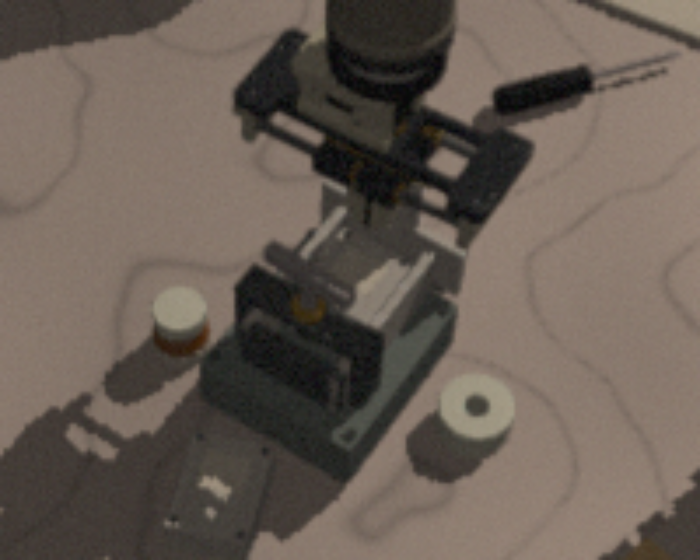

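The fingers are behind the lip inside the channel (crop px (370,215)), clear of the handle, and the objects are undisturbed. Now I pull the guard along its arc.

Request:
step_arm(targets=[[[0,0.001,-0.007,0.3],[-0.001,0.002,-0.014,0.6],[-0.002,0.003,-0.021,1],[-0.003,0.003,-0.028,1.2],[-0.004,0.003,-0.035,1.2]]])

```text
time: 4.05
tool_pos: [540.9, 126.8, 140.5]
tcp_rot: [-2.026, 1.567, 2.915]
contact_force: [0.8, -2.9, -0.8]
grip_width: 0.5
```

Request:
step_arm(targets=[[[0.001,0,-0.005,0],[0.002,0,-0.01,0],[0.004,0,-0.015,0],[0.006,0,-0.02,0],[0.009,0,-0.023,0]]])

```text
time: 4.47
tool_pos: [535.7, 150.1, 131.6]
tcp_rot: [-2.249, 1.568, 2.692]
contact_force: [0.3, -0.6, 2.1]
grip_width: 0.7
```

Request:
step_arm(targets=[[[0.003,0,-0.005,0],[0.006,0,-0.009,0],[0.009,0,-0.013,0],[0.012,0,-0.016,0],[0.016,0,-0.019,0]]])

```text
time: 4.88
tool_pos: [531.3, 169.0, 115.4]
tcp_rot: [-2.335, 1.568, 2.607]
contact_force: [-0.7, -0.2, 1.4]
grip_width: 0.5
```

```bash
python3 - <<'E'
from h import *
print(delta([-57,0,113]))
E
```

```text
tool in fix [-60.2   0.7 115.4] phi_y-13 0.1 F(fix) [ 0.  -0.7  1.4] w 0.5 t 4.8833 q6 -0.06
[ 0.0024 -0.0007  0.0032]
```

Request:
step_arm(targets=[[[0.004,0,-0.003,0],[0.009,0,-0.005,0],[0.014,0,-0.007,0],[0.019,0,-0.009,0],[0.023,0,-0.011,0]]])

```text
time: 5.3
tool_pos: [528.7, 180.0, 91.8]
tcp_rot: [-2.34, 1.568, 2.602]
contact_force: [-0.1, 0.5, 1.4]
grip_width: 0.4
```

Request:
step_arm(targets=[[[0.004,0,-0.001,0],[0.008,0,-0.002,0],[0.012,0,-0.003,0],[0.016,0,-0.004,0],[0.019,0,-0.005,0]]])

```text
time: 5.72
tool_pos: [527.4, 184.8, 72.3]
tcp_rot: [-2.205, 1.568, 2.736]
contact_force: [0.8, -0.1, 0.9]
grip_width: 0.2
```

Request:
step_arm(targets=[[[0.001,0,0,0],[0.002,0,0,0],[0.003,0,0,0],[0.004,0,0,0],[0.005,0,0,0]]])

```text
time: 6.13
tool_pos: [527.4, 185.0, 69.2]
tcp_rot: [-2.441, 1.568, 2.501]
contact_force: [-8.5, -1.5, 24.9]
grip_width: 0.3
```

The guard is down on its stop (25 N upward). Next I raise the fingers, open them slightly and push the module.

Request:
step_arm(targets=[[[-0.011,0,0,0],[-0.011,0,0.01,0],[-0.011,0,0.02,0],[-0.011,0,0.035,0],[-0.011,0,0.05,0]]], jaw=0.85)

```text
time: 6.55
tool_pos: [538.6, 134.8, 79.3]
tcp_rot: [-2.155, 1.567, 2.786]
contact_force: [0.1, -0.9, 0.1]
grip_width: 13.7
```

```bash
python3 - <<'E'
from h import *
print(delta([30,0,79]))
E
```

```text
tool in fix [-25.2   0.1  79.3] phi_y-13 0.1 F(fix) [ 0.9 -0.1  0.1] w 13.7 t 6.55 q6 -0.12
[ 0.0002 -0.0002  0.0552]
```

Request:
step_arm(targets=[[[0,0,0.005,0],[0,0,0.01,0],[0,0,0.015,0],[0,0,0.02,0],[0,0,0.026,0]]])

```text
time: 6.97
tool_pos: [544.4, 109.5, 79.0]
tcp_rot: [-2.205, 1.567, 2.737]
contact_force: [-0.4, 1.6, -1.0]
grip_width: 13.9
```

Request:
step_arm(targets=[[[0,0,0.004,0],[0,0,0.008,0],[0,0,0.012,0],[0,0,0.016,0],[0,0,0.02,0]]])

```text
time: 7.38
tool_pos: [549.1, 89.8, 79.0]
tcp_rot: [-2.235, 1.567, 2.708]
contact_force: [0.7, 2.1, 1.0]
grip_width: 13.8
```

Request:
step_arm(targets=[[[0,0,0.001,0],[0,0,0.003,0],[0,0,0.004,0],[0,0,0.005,0],[0,0,0.006,0]]])

```text
time: 7.8
tool_pos: [550.4, 84.1, 79.1]
tcp_rot: [-2.253, 1.567, 2.69]
contact_force: [0.2, 1.9, 0.1]
grip_width: 14.0
```

Request:
step_arm(targets=[[[0,0,0.001,0],[0,0,0.002,0],[0,0,0.003,0],[0,0,0.004,0],[0,0,0.005,0]]])

```text
time: 8.22
tool_pos: [551.4, 81.2, 79.1]
tcp_rot: [-2.772, 1.564, 2.17]
contact_force: [-0.0, 15.0, 1.2]
grip_width: 13.4
```

Module home: 15 N at tool x of about 30, as expected. I back off and rise.

Request:
step_arm(targets=[[[0,0,-0.01,0],[-0.03,0,-0.012,0],[-0.06,0,-0.012,0],[-0.1,0,-0.012,0],[-0.14,0,-0.012,0]]])

```text
time: 8.63
tool_pos: [548.4, 92.1, 220.1]
tcp_rot: [-2.477, 1.564, 2.465]
contact_force: [1.4, 0.3, 0.6]
grip_width: 13.7
```

Request:
step_arm(targets=[[[0,0,0.01,-7],[0,0,0.03,-14],[0,0,0.05,-21],[0,0,0.07,-28],[0,0,0.085,-35]]], jaw=0.35)

```text
time: 9.05
tool_pos: [567.9, 8.0, 219.7]
tcp_rot: [-2.958, 1.565, 2.601]
contact_force: [0.1, 0.6, -0.6]
grip_width: 42.4
```

Request:
step_arm(targets=[[[0,0,0,-7],[0,0,0,-14],[0,0,0,-21],[0,0,0,-28],[0,0,0,-35]]])

```text
time: 9.47
tool_pos: [567.8, 7.7, 219.6]
tcp_rot: [2.859, 1.565, 2.751]
contact_force: [0.5, -0.1, 0.5]
grip_width: 59.8
```

```bash
python3 - <<'E'
from h import *
print(delta([105,0,200]))
c=cam('top'); save(c,'t3.png')
u,v,p=cloud(c); q=tofix(p); near=(np.abs(q[:,0]-10)<150)&(np.abs(q[:,1])<70)
for a,b in((66,80),(90,98)):
    k=near&(q[:,2]>a)&(q[:,2]<b)&((q[:,0]<-10)|(np.abs(q[:,1])<28)); print(a,b,k.sum(),np.percentile(q[k],[3,97],axis=0).round(1).tolist())
a=cv2.resize(c['color'][150:260,250:390],None,fx=5,fy=5); cv2.imwrite('pics/t3c.png',a[:,:,::-1])
E
```

```text
tool in fix [ 1.052e+02 -1.000e-01  2.196e+02] phi_y-13 70.8 F(fix) [0.2 0.4 0.5] w 59.8 t 9.4667 q6 -1.59
[0.0196 0.0001 0.0001]
66 80 428 [[-104.9, -52.3, 66.1], [-18.9, 51.8, 73.1]]
90 98 170 [[41.2, -27.0, 90.6], [90.2, 0.6, 97.3]]
```

View pics/t3c.png

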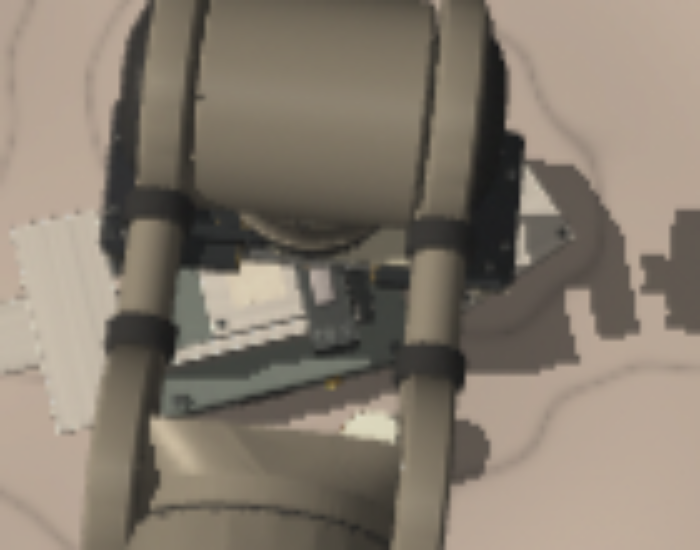

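Top view: guard level on the left (px (50,320)). The module's front edge is at x≈41 (home = 40). Next I turn the last 15° and descend over the bar.

Request:
step_arm(targets=[[[0,0,0,-7],[0.01,0,0,-14],[0.03,0,0,-15.5],[0.05,0,0,-15.5],[0.067,0,0,-15.5]]])

```text
time: 9.93
tool_pos: [567.0, 7.9, 151.5]
tcp_rot: [2.712, 1.565, 2.879]
contact_force: [-0.2, 0.3, 0.2]
grip_width: 59.6
```

Request:
step_arm(targets=[[[0.002,0,0,0],[0.002,0,0,0],[0.002,0,0,0],[0.002,0,0,0],[0.002,0,0,0]]], jaw=1)

```text
time: 10.35
tool_pos: [567.7, 7.9, 150.7]
tcp_rot: [2.643, 1.567, 2.809]
contact_force: [-0.3, 0.1, -0.2]
grip_width: 30.7
```

Request:
step_arm(targets=[[[0,0,0,0],[0,0,0,0],[0,0,0,0],[0,0,0,0],[0,0,0,0]]])

```text
time: 10.77
tool_pos: [568.2, 7.2, 151.4]
tcp_rot: [2.933, 1.568, 3.1]
contact_force: [-0.1, -4.2, 2.9]
grip_width: 11.7
```

```bash
python3 - <<'E'
from h import *
print(delta([105,0,150]),bot.get_obs()['moment'])
E
```

```text
tool in fix [105.8   0.2 151.4] phi_y-13 86.5 F(fix) [ 4.1 -1.1  2.9] w 11.7 t 10.7667 q6 -1.86
[ 0.0014  0.0008 -0.0002] [-0.5635678  -0.14798823  0.04341151]
```

Gripped at 11.7 mm. Turning clockwise.

Request:
step_arm(targets=[[[0,0,0,6],[0,0,0,12],[0,0,0,18],[0,0,0,24],[0,0,0,30]]])

```text
time: 11.18
tool_pos: [568.1, 6.8, 151.4]
tcp_rot: [-2.57, 1.568, -2.932]
contact_force: [0.2, -3.1, 1.7]
grip_width: 12.0
```

Request:
step_arm(targets=[[[0,0,0,6],[0,0,0,12],[0,0,0,18],[0,0,0,24],[0,0,0,30]]])

```text
time: 11.6
tool_pos: [567.9, 6.4, 151.4]
tcp_rot: [-1.906, 1.568, -2.797]
contact_force: [-0.3, -2.9, 2.6]
grip_width: 11.6
```

```bash
python3 - <<'E'
from h import *
print(delta([105,0,150]),bot.get_obs()['moment'])
E
```

```text
tool in fix [106.5  -0.2 151.4] phi_y-13 26.0 F(fix) [ 2.8 -1.   2.6] w 11.6 t 11.6 q6 -0.8
[ 0.0014  0.0008 -0.0012] [-0.41480344 -0.04279111  0.19678218]
```

Request:
step_arm(targets=[[[0,0,0,6],[0,0,0,12],[0,0,0,18],[0,0,0,24],[0,0,0,30]]])

```text
time: 12.02
tool_pos: [567.6, 6.3, 151.4]
tcp_rot: [-1.376, 1.567, -2.795]
contact_force: [-1.3, -1.4, 2.5]
grip_width: 11.4
```

Request:
step_arm(targets=[[[0,0,0,3],[0,0,0,6],[0,0,0,8],[0,0,0,10],[0,0,0,10]]])

```text
time: 12.43
tool_pos: [567.4, 6.2, 151.4]
tcp_rot: [-1.22, 1.566, -2.814]
contact_force: [-0.2, -2.3, 1.6]
grip_width: 12.1
```

```bash
python3 - <<'E'
from h import *
print(delta([105,0,150]),bot.get_obs()['moment'])
E
```

```text
tool in fix [106.5  -0.8 151.4] phi_y-13 -14.4 F(fix) [ 2.2 -0.7  1.6] w 12.1 t 12.4333 q6 -0.1
[ 0.0014  0.0004 -0.0017] [-0.2397875  -0.05607407  0.0869811 ]
```

Turned about 101°, to roughly 1.82 rad by angle. I release, rise and check the bar.

Request:
step_arm(targets=[[[0,0,0,0],[0,0,0,0],[0,0,0,0],[0,0,0,0],[0,0,0,0]]], jaw=0.3)

```text
time: 12.85
tool_pos: [567.4, 6.4, 151.3]
tcp_rot: [-1.273, 1.566, -2.868]
contact_force: [-0.7, -0.8, 0.3]
grip_width: 40.6
```

Request:
step_arm(targets=[[[-0.02,0,0,0],[-0.045,0,0,0],[-0.07,0,0,0],[-0.095,0,0,0],[-0.12,0,0,0]]])

```text
time: 13.27
tool_pos: [567.7, 6.6, 272.5]
tcp_rot: [-1.314, 1.566, -2.908]
contact_force: [0.7, -0.2, 0.1]
grip_width: 63.8
```

Request:
step_arm(targets=[[[0,0,-0.04,-3],[0,0.005,-0.08,-6],[0,0.01,-0.12,-9],[0,0.02,-0.155,-12],[0,0.045,-0.185,-14.4]]])

```text
time: 13.68
tool_pos: [615.5, 193.6, 273.1]
tcp_rot: [-1.738, 1.566, -3.076]
contact_force: [1.7, 0.6, -0.1]
grip_width: 64.4
```

```bash
python3 - <<'E'
from h import *
print(delta([-94,0,130]))
for n in('top','wrist','scene'):
    c=cam(n); u,v,p=cloud(c); q=tofix(p)
    k=(q[:,2]>168)&(q[:,2]<182)&(np.hypot(q[:,0]-105,q[:,1])<50)
    if k.sum()>20:
        r=cv2.minAreaRect(q[k][:,:2].astype(np.float32)); print(n,'bar',k.sum(),np.round(r[0],1),np.round(r[1]),round(r[2],1))
    k=(q[:,2]>64)&(q[:,2]<80)&(q[:,0]<-12)&(q[:,0]>-125)&(np.abs(q[:,1])<65); 
    if k.sum()>20: print(n,'leaf',k.sum(),np.percentile(q[k],[2,98],axis=0).round(1).tolist(),'tab y',np.percentile(q[k&(q[:,0]<-68)][:,1],[3,97]).round(1))
    if n=='scene': cv2.imwrite('pics/s4c.png',cv2.resize(c['color'][110:270,240:440],None,fx=3.5,fy=3.5)[:,:,::-1])
E
```

```text
tool in fix [-65.2  88.2 273.1] phi_y-13 0.3 F(fix) [-0.2  1.8 -0.1] w 64.4 t 13.6833 q6 -0.05
[ 0.1436 -0.0874 -0.0292]
top bar 131 [104.1  -2. ] [12. 68.] 76.1Traceback (most recent call last):
  File "<stdin>", line 9, in <module>
    return _quantile_unchecked(
        a, q, axis, out, overwrite_input, method, keepdims, weights)
    return _ureduce(a,
                    func=_quantile_ureduce_func,
    ...<5 lines>...
                    overwrite_input=overwrite_input,
                    method=method)
    r = func(a, **kwargs)
    result = _quantile(arr,
                       quantiles=q,
    ...<2 lines>...
                       out=out,
                       weights=wgt)
    slices_having_nans = np.isnan(arr[-1, ...])
                                  ~~~^^^^^^^^^
IndexError: index -1 is out of bounds for axis 0 with size 0
```

The bar's long axis measures -13.9°, so the handle is at about 1.81 rad, well clamped. Next I move over the guard tab.

Request:
step_arm(targets=[[[0,-0.02,-0.008,0],[0.02,-0.04,-0.018,0],[0.05,-0.065,-0.029,0],[0.085,-0.087,-0.029,0],[0.12,-0.087,-0.029,0]]])

```text
time: 14.15
tool_pos: [524.0, 206.0, 149.9]
tcp_rot: [-2.153, 1.565, 2.798]
contact_force: [1.5, 1.1, -0.2]
grip_width: 64.5
```

```bash
python3 - <<'E'
from h import *
print(delta([-94,0,48]))
c=cam('scene'); u,v,p=cloud(c); q=tofix(p)
k=(q[:,2]>62)&(q[:,2]<80)&(q[:,0]<-12)&(q[:,0]>-125)&(np.abs(q[:,1])<65); print(k.sum(),np.percentile(q[k],[2,98],axis=0).round(1).tolist())
cv2.imwrite('pics/s4c.png',cv2.resize(c['color'][110:270,240:440],None,fx=3.5,fy=3.5)[:,:,::-1])
E
```

```text
tool in fix [-97.9   1.8 149.9] phi_y-13 0.7 F(fix) [-0.8  1.7 -0.2] w 64.5 t 14.15 q6 -0.0
[ 0.1019 -0.0014  0.0043]
827 [[-101.0, -56.8, 62.9], [-13.4, 57.7, 73.1]]
```

View pics/s4c.png

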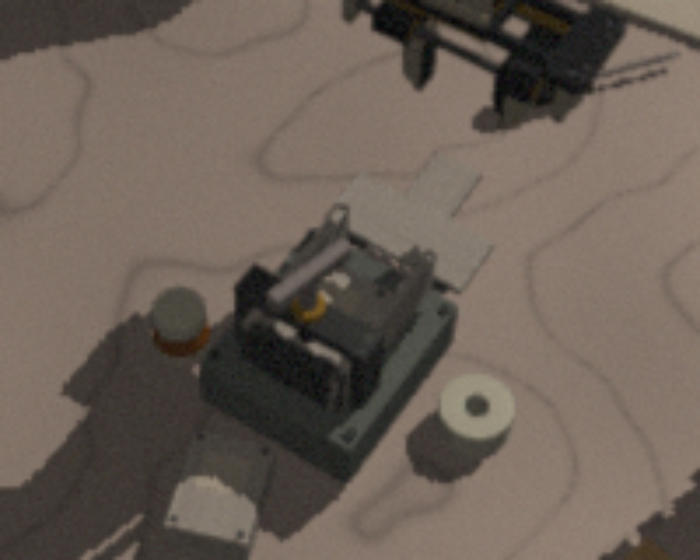

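Guard level, tab at px (455,175), jar, spool and spare in place. I descend and grip the tab by its edges.

Request:
step_arm(targets=[[[0.025,-0.001,0.004,0.7],[0.05,-0.001,0.004,0.7],[0.075,-0.001,0.004,0.7],[0.1,-0.001,0.004,0.7],[0.102,-0.001,0.004,0.7]]])

```text
time: 14.62
tool_pos: [518.7, 200.1, 37.5]
tcp_rot: [-1.704, 1.549, -3.049]
contact_force: [-1.2, 1.1, 0.4]
grip_width: 64.3
```

Request:
step_arm(targets=[[[0,0,0,0],[0,0,0,0],[0,0,0,0],[0,0,0,0],[0,0,0,0]]], jaw=1)

```text
time: 15.03
tool_pos: [522.9, 201.0, 39.8]
tcp_rot: [-1.821, 1.558, 3.117]
contact_force: [9.8, 3.2, -1.2]
grip_width: 39.6
```

```bash
python3 - <<'E'
from h import *
print(delta([-94,0,48]))
E
```

```text
tool in fix [-93.2  -0.4  39.8] phi_y-13 -0.1 F(fix) [-0.9 10.3 -1.2] w 39.6 t 15.0333 q6 0.0
[-0.0082  0.0003 -0.0008]
```

Gripped (39.6 mm), but about 8 mm low. I regrip higher.

Request:
step_arm(targets=[[[0,0,0,0],[0,0,0,0],[0,0,0,0],[-0.004,0,0,0],[-0.008,0,0,0]]], jaw=0.4)

```text
time: 15.45
tool_pos: [522.6, 200.9, 48.1]
tcp_rot: [-1.802, 1.558, 3.136]
contact_force: [0.3, -0.5, -0.3]
grip_width: 54.8
```

Request:
step_arm(targets=[[[0,0,0,0],[0,0,0,0],[0,0,0,0],[0,0,0,0],[0,0,0,0]]], jaw=1)

```text
time: 15.87
tool_pos: [523.1, 201.1, 48.2]
tcp_rot: [-1.831, 1.559, 3.107]
contact_force: [2.4, 1.3, 1.2]
grip_width: 39.5
```

```bash
python3 - <<'E'
from h import *
print(delta([-94,0,48]))
o=bot.get_obs();print(o['joint_positions'],R.from_euler('xyz',o['tcp_rot']).as_matrix().round(3))
E
```

```text
tool in fix [-93.3  -0.2  48.2] phi_y-13 -0.1 F(fix) [-0.7  2.6  1.2] w 39.5 t 15.8667 q6 0.0
[ 0.0002  0.0002 -0.0007]
[2.28414041e-01 6.09183797e-01 1.63007456e+00 3.99627180e-03
 9.14074931e-01 8.31579933e-04] [[-0.012  0.975  0.223]
 [ 0.     0.223 -0.975]
 [-1.    -0.012 -0.003]]
```

Request:
step_arm(targets=[[[-0.007,0,0.001,0],[-0.014,0,0.002,0],[-0.0207,0,0.004,0],[-0.0273,0,0.0064,0],[-0.0337,0,0.0094,0]]])

```text
time: 16.28
tool_pos: [525.2, 191.5, 82.2]
tcp_rot: [-1.81, 1.558, 3.127]
contact_force: [2.5, -0.5, -7.7]
grip_width: 39.8
```

```bash
python3 - <<'E'
from h import *
print(delta([-62.7,0,108.3]))
E
```

```text
tool in fix [-83.5  -0.2  82.2] phi_y-13 -0.1 F(fix) [ 1.   2.4 -7.7] w 39.8 t 16.2833 q6 -0.02
[-0.0261 -0.0001  0.0207]
```

Request:
step_arm(targets=[[[-0.0065,0,0.004,0],[-0.0125,0,0.008,0],[-0.018,0,0.0125,0],[-0.022,0,0.0165,0],[-0.0265,0,0.021,0]]])

```text
time: 16.7
tool_pos: [530.0, 170.9, 109.0]
tcp_rot: [-1.841, 1.557, 3.097]
contact_force: [1.3, 1.4, -8.0]
grip_width: 39.7
```

Request:
step_arm(targets=[[[-0.0045,0,0.006,0],[-0.0083,0,0.012,0],[-0.0115,0,0.018,0],[-0.0142,0,0.0245,0],[-0.0165,0,0.0307,0]]])

```text
time: 17.12
tool_pos: [536.9, 140.9, 126.2]
tcp_rot: [-1.912, 1.557, 3.026]
contact_force: [-1.8, 5.9, -2.0]
grip_width: 39.8
```

```bash
python3 - <<'E'
from h import *
print(delta([-6,0,129]))
E
```

```text
tool in fix [-31.6  -0.2 126.2] phi_y-13 -0.1 F(fix) [-6.1 -0.4 -2. ] w 39.8 t 17.1167 q6 -0.11
[-0.0029  0.0002  0.0256]
```

Request:
step_arm(targets=[[[-0.0015,0,0.006,0],[-0.0025,0,0.012,0],[-0.0032,0,0.018,0],[-0.0035,0,0.022,0],[-0.0035,0,0.026,0]]])

```text
time: 17.53
tool_pos: [542.7, 115.4, 131.0]
tcp_rot: [-1.981, 1.557, 2.957]
contact_force: [-4.2, 5.2, 5.3]
grip_width: 39.5
```

Request:
step_arm(targets=[[[0,0,0.001,0],[0,0,0.002,0],[0,0,0.002,0],[0,0,0.003,0],[0,0,0.003,0]]])

```text
time: 17.95
tool_pos: [543.3, 112.5, 131.2]
tcp_rot: [-1.983, 1.557, 2.954]
contact_force: [-1.8, 3.8, -0.0]
grip_width: 39.6
```

Request:
step_arm(targets=[[[0,0,0.001,0],[0,0,0.002,0],[0,0,0.003,0],[0,0,0.004,0],[0,0,0.004,0]]])

```text
time: 18.37
tool_pos: [543.9, 109.9, 131.2]
tcp_rot: [-2.129, 1.556, 2.808]
contact_force: [-0.7, 10.2, -1.8]
grip_width: 39.4
```

Force is now 10 N. I release, then press the guard's outside with closed fingers to make sure it is shut.

Request:
step_arm(targets=[[[0,0,0,0],[0,0,0,0],[0,0,0,0],[0,0,0,0],[0,0,0,0]]], jaw=0.4)

```text
time: 18.78
tool_pos: [544.1, 109.3, 131.3]
tcp_rot: [-2.095, 1.556, 2.843]
contact_force: [0.1, -0.7, -0.4]
grip_width: 54.9
```

Request:
step_arm(targets=[[[-0.02,0,0,0],[-0.04,0,0,0],[-0.06,0,0,0],[-0.07,0,-0.02,0],[-0.07,0,-0.04,0]]])

```text
time: 19.2
tool_pos: [537.7, 147.6, 204.5]
tcp_rot: [-2.278, 1.561, 2.656]
contact_force: [0.5, 0.6, -0.4]
grip_width: 55.1
```

Request:
step_arm(targets=[[[0,0,0,0],[0,0,0,0],[0.02,0,0,0],[0.035,0,0,0],[0.05,0,0,0]]], jaw=1)

```text
time: 19.62
tool_pos: [537.3, 146.7, 153.5]
tcp_rot: [-2.196, 1.561, 2.738]
contact_force: [-0.0, -0.3, -0.2]
grip_width: 26.6
```

```bash
python3 - <<'E'
from h import *
print(delta([-19.5,0,150]))
for n in('top','wrist','scene'):
    c=cam(n); u,v,p=cloud(c); q=tofix(p)
    for a,b in((108,125),(125,140),(140,155),(158,168)):
        k=(q[:,2]>a)&(q[:,2]<b)&(np.abs(q[:,1])<20)&(q[:,0]>-16)&(q[:,0]<12); print(n,a,b,k.sum(),(np.median(q[k],axis=0).round(1), np.percentile(q[k][:,0],[5,95]).round(1)) if k.sum()>3 else '')
E
```

```text
tool in fix [-37.2   1.5 153.5] phi_y-13 -0.3 F(fix) [ 0.3 -0.1 -0.2] w 26.6 t 19.6167 q6 -0.1
[ 0.0034 -0.0014  0.0177]
top 108 125 0 
top 125 140 0 
top 140 155 0 
top 158 168 0 
wrist 108 125 412 (array([ -9.1,  -0.5, 116.5]), array([-9.6, -8.5]))
wrist 125 140 452 (array([ -9. ,   0. , 132.8]), array([-9.6, -8.4]))
wrist 140 155 21 (array([ -9.3,  -0.9, 140.6]), array([-9.8, -9. ]))
wrist 158 168 184 (array([ -4. ,   0.4, 163.3]), array([-5.5, -2.4]))
scene 108 125 58 (array([ -1.1,   0.3, 116.4]), array([-3.1,  1.1]))
scene 125 140 54 (array([ -1. ,   2.2, 132.2]), array([-3.4,  1.3]))
scene 140 155 59 (array([ -0.9,   3.2, 148.2]), array([-3.7,  1.3]))
scene 158 168 56 (array([ -2.4,  -0.2, 161.8]), array([-8.2,  0.9]))
```

The outer face is vertical to within 0.3 mm from z=116 to 140, so it is shut. One light confirming push.

Request:
step_arm(targets=[[[0,0,0.005,0],[0,0,0.01,0],[0,0,0.014,0],[0,0,0.016,0],[0,0,0.018,0]]])

```text
time: 20.18
tool_pos: [541.0, 129.9, 154.0]
tcp_rot: [-2.318, 1.559, 2.615]
contact_force: [-1.8, 9.5, 2.4]
grip_width: 0.7
```

Request:
step_arm(targets=[[[0,0,0.001,0],[0,0,0.002,0],[0,0,0.003,0],[0,0,0.003,0],[0,0,0.003,0]]])

```text
time: 20.6
tool_pos: [541.0, 129.8, 154.1]
tcp_rot: [-2.571, 1.555, 2.363]
contact_force: [-1.5, 12.3, -1.2]
grip_width: 0.5
```

Solid: 12 N with no motion, so it is against its stop. I retreat, then take a final check.

Request:
step_arm(targets=[[[0,0,-0.015,0],[-0.02,0,-0.035,0],[-0.05,0,-0.065,0],[-0.08,0,-0.1,0],[-0.11,0,-0.135,0]]])

```text
time: 21.02
tool_pos: [513.8, 254.1, 261.2]
tcp_rot: [-2.594, 1.555, 2.338]
contact_force: [0.5, 1.1, 0.3]
grip_width: 0.6
```

Request:
step_arm(targets=[[[-0.01,0,-0.01,0],[-0.02,0,-0.02,0],[-0.03,0,-0.02,0],[-0.03,0,-0.02,0],[-0.03,0,-0.02,0]]])

```text
time: 21.43
tool_pos: [510.0, 272.6, 291.6]
tcp_rot: [-2.618, 1.556, 2.314]
contact_force: [0.5, 0.0, -0.5]
grip_width: 0.7
```

```bash
python3 - <<'E'
from h import *
print(delta([0,0,300]))
for n in('top','scene','wrist'):
    c=cam(n); u,v,p=cloud(c); q=tofix(p)
    k=(q[:,2]>168)&(q[:,2]<182)&(np.hypot(q[:,0]-105,q[:,1])<50); r=cv2.minAreaRect(q[k][:,:2].astype(np.float32)); print(n,'bar',np.round(r[1]),round(r[2],1))
    k=(q[:,2]>90)&(q[:,2]<98)&(np.abs(q[:,1])<26)&(q[:,0]>5)&(q[:,0]<90); print(' module x',np.percentile(q[k][:,0],[2,98]).round(1) if k.sum()>5 else '')
    k=(q[:,2]>157)&(q[:,2]<167)&(np.abs(q[:,1])<22)&(np.abs(q[:,0])<25); print(' lip',k.sum(), np.median(q[k],axis=0).round(1) if k.sum()>3 else '')
    if n=='scene': cv2.imwrite('pics/end.png',cv2.resize(c['color'][90:290,220:440],None,fx=3,fy=3)[:,:,::-1])
E
```

```text
tool in fix [-165.9    3.2  291.6] phi_y-13 -0.4 F(fix) [ 0.1  0.4 -0.5] w 0.7 t 21.4333 q6 0.13
[-0.0105 -0.0021  0.1658]
top bar [12. 68.] 75.8
 module x [41.3 88.3]
 lip 43 [ -6.2  -3.5 161.6]
scene bar [13. 70.] 76.4
 module x [41.6 74.7]
 lip 56 [ -3.4   0.4 162.1]
wrist bar [0. 0.] 0.0
 module x [54.4 74.8]
 lip 70 [ -7.9   1.  162.8]
```

View pics/end.png

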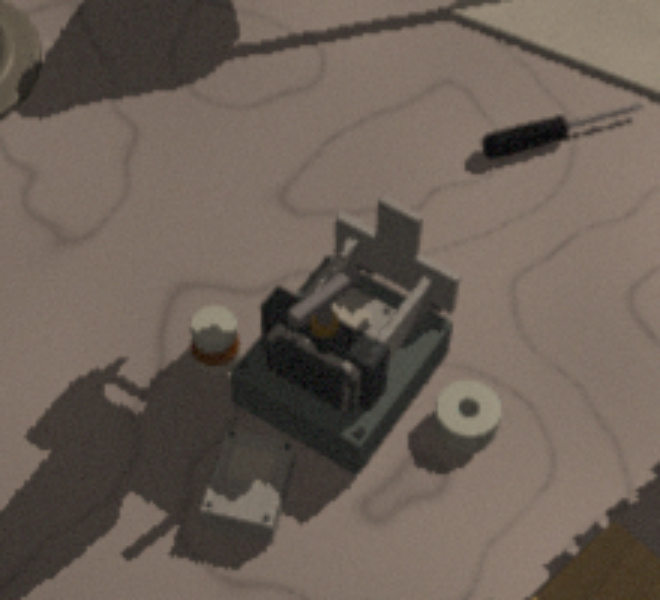

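The guard is upright and shut (px (400,235)) and the handle is turned. The module is home, and the spool, jar, spare and screwdriver have not moved. Handing in.

```bash
python3 -c "
from plant import bot
print(bot.close_job())"
```

```text
the job is handed in; nothing more can be done
None
```

The module is clamped against the rear stop and the guard is shut. I handed the job in at about 21.5 s, and the report gave no verdict.

1. **Guard down:** I pulled it down with closed fingers behind the lip until it met its stop at 25 N.
2. **Module back:** I pushed it with both fingertips until the force jumped to 15 N. Its front face measures x ≈ 41, against 40 when home.
3. **T-handle:** I turned it about 101° clockwise. The bar's angle in the images gives about 1.8 rad, which should be roughly 15 N of clamping. I did not measure the clamping force itself. The wrist moment was about 0.20 N m partway, and read only 0.09 N m once the turn stopped.
4. **Guard shut:** I lifted it by the tab, then pressed it from outside; it held at 12 N without moving. Its outer face measured vertical, and the lip is at z ≈ 162 as it should be.

The three cameras put the lip's x between -3 and -8, against the expected -6, which I put down to depth noise and calibration. The spool, jar, spare module and screwdriver look unmoved in the last picture. The mint tin was outside that crop, but the arm never went near it.

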